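Give the cheese press one turn

TASK

Tighten the cheese press by exactly one turn: push its hand wheel round clockwise (seen from above) by the upright handle, until the handle has gone once round and stands in line with the index pointer again, where it started. Only push the handle with the fingertips or the side of the fingers, with moderate force, never gripping it; do not turn the wheel backwards first or run past the pointer. Leave the jar, the mug and the spoon alone, and end clear of everything.

Things in the scene. Friction and masses are not known exactly. Their poses are not given: they have to be found in the camera images.
- wheel (a joint): turn of the hand wheel, rad: 0 at the start (handle in line with the index pointer), growing clockwise seen from above, 6.283 after one turn. No stop, detent or spring is near one turn; the wheel turns stiffly (about 0.3 N m, 4 to 6 N at the handle) and stays where it is left. Each turn lowers the screw spindle and pressing plate by 10 mm; the wheel itself keeps its height
- wheel_centre (a point): point on the upright axis of the aluminium hand wheel, at the height of the rim's top (174 mm above the worktop). The wheel lies level on top of the press: ring of 75 mm mean radius, rim bar 16 mm thick, four spokes of 12 mm, hub 36 mm across reaching 4 mm above the rim's top; the 16 mm steel spindle stands up from the hub to 205 mm above the worktop at the start
- handle: upright dark wooden handle on the rim, above the end of a spoke, a revolving grip that spins freely on its own upright pin: round, 22 mm in diameter, 60 mm tall. Origin at the centre of its foot, at the height of the rim's top, 75 mm from the wheel axis; its z axis points up. Nothing else stands higher than the rim's top out here, so the fingers have the whole circle free
- index_tip (a point): top of the upturned dark tip of the steel index pointer, a flat bar fixed to the press frame, which passes under the wheel and ends 125 mm from the wheel axis, outside the rim; the point is 119 mm from the axis and 162 mm above the worktop, below the rim's top. The handle starts in line with it
- press: the cheese press, screwed to the worktop: wooden base board 160 x 260 x 20 mm, two steel posts, a steel crossbar 250 mm long with its top at 150 mm (post nuts to 154 mm), a white perforated mould below it. Origin on the worktop under the wheel axis; the index pointer points along its -x axis, the crossbar lies along y; z up
- jar: closed glass jar with steel cap, 70 mm in diameter, 110 mm tall, loose; origin at the centre of its underside. Bystander
- mug: white mug, 82 mm in diameter, 95 mm tall, handle to its +y, loose; origin at the centre of its underside. Bystander
- spoon: wooden spoon 200 mm long, bowl 52 mm across at its +x end, 20 mm high, lying flat along its x axis, origin at the middle of its length on the worktop, loose, beyond the press seen from the robot. Bystander

How it is judged:
By the outcome, as a careful person would: the job done as asked, in the order asked, and still so for the second after the job is handed in, with the robot touching nothing.
It also fails if it takes over 58 s, if anything falls off the work surface, if the arm or the gripper's body presses on something with over 40 N, if the wrist force passes 120 N, or if a joint passes its speed limit or range.

ROBOT

A 7-joint arm with a two-finger parallel gripper is mounted at the origin on the work surface. World frame = base frame: x ahead of the robot, y to its left, z up, the work surface at z = 0. Lengths are in mm, angles in rad, forces in N, time in s.
With the tool pointing down it reaches from about 400 to 875 mm from the base axis. Payload 4.4 kg.
Tool frame: the origin (TCP) lies where the fingers leave the gripper's body, on its centre line; the fingertips stand 73 mm ahead of it and the grasp point (between the pads) lies 54 mm ahead of it; z points along the fingers, y is the line along which they close (so a half turn about z gives the same grasp; the last joint's range is limited). The gripper opens to 85 mm and grips with 20 to 120 N. Pads are 22 mm wide; open, the fingers measure 114 mm over their backs; the gripper's body (76 mm by 85 mm) begins 54 mm behind the grasp point. The pads swing forward as they close: fully open they stand 13 mm farther back than shut.
Start: joints at [-1.225, 0.628, 0.038, 1.517, -0.027, 0.996, -0.02], TCP at [260.149, 595.684, 303.913] pointing down, gripper open.
Joint ranges: [-3.06, 3.06], [-0.37, 2.12], [-1.25, 1.32], [0.18, 2.47], [-1.1, 4.24], [0.23, 1.98], [-2.94, 2.94]. Speed limits (rad/s): [2.57, 2.57, 3.14, 3.14, 3.14, 3.14, 3.14].

INTERFACE

Orientations are given as [roll, pitch, yaw] about the fixed x, y, z axes, in that order (R = Rz(yaw) Ry(pitch) Rx(roll)).
In Python, from cell import ctrl gives the robot as it stands.
- The arm moves only by the tool send_rows, never from a script. Its argument "rows" is a list that holds one entry, the list of rows, each a list of 6 numbers: the shift along the tool's x, y, z in cm, then the turn, a rotation vector about the tool's x, y, z in rad. In form: [[[tx, ty, tz, wx, wy, wz], ...]]. A call has 1 to 10 rows; each row is the pose to reach, as a shift and turn from the pose commanded when the call began, along the tool's axes at that moment; what a row does not reach only later rows make up. A row lasts 1/10 s, in which the tool goes at most 50 mm and 8.59 degrees, less where a joint would pass 70% of its speed; a pose out of reach is approached as far as the arm can. A call with a gripper value outside its range is refused whole. "grip" is the closure in counts, from 0 (fully open) to 255 (shut), set as the call begins (left out, the last holds). The fingers move at their own pace and stop on an object; the grip force is fixed at half the most. Time passes only in rows, so rows that repeat a pose let the fingers close. It gives the time, the measured TCP pose, the force, the opening and the grip force at its end, in the units of the state.
- ctrl.read_state(): the state, without advancing time (a new reading comes with each control period).
- ctrl.get_image(name): name is "side" or "top"; returns a dict with "pixels" (384x512x3 uint8, red, green, blue), "fx", "fy", "cx", "cy" (pixels), "extrinsics" (4x4, takes a point from camera to world coordinates). Camera axes: x right, y up, looking along -z (the intrinsics and any distortion apply to the point x, -y, -z); pixel columns grow to the right and rows downward; lengths in mm; the calibration is good to about 2 mm. A picture is of the moment at which its call begins. There is no depth.
- ctrl.finish_job(): hands the job in; it is judged then, once.
The state is a dict: "clock": time; "qpos": joint angles; "qd": joint speeds; "tau": joint torques, N m; "eef_pos": TCP position; "tool_rot": TCP orientation; "force": force on the tool from outside, world axes, zero at the start; "torque": the same for the moment, N m; "width": finger opening in mm; "gripper_force": force on a finger pad.
Only numpy, scipy, OpenCV 4.12 (cv2) and the standard library are available. Lean on these libraries where they do the work, as an engineer would, in place of code of your own. Each camera call takes 0.05 s, during which the arm holds its last target. There are 200 camera calls.

## Working session

There is one attempt and no reset: what is moved stays moved. The work goes in short steps, Python scripts to look and compute and a tool call to move; the robot and the scene stay as the last step left them, time stands still between calls to the robot, and variables do not carry over. Pictures are saved under pics/ and viewed, at most 10 in all, crops included, and the job is handed in when it is done.

Besides the shell and the picture viewer there is one more tool, called after "Emit:" as name(argument=value, ...), one argument or row to a line, values as JSON. send_rows: Moves the arm, as the interface text tells. Its arguments: {"type":"object","properties":{"rows":{"type":"array","items":{"type":"array","items":{"type":"array","items":{"type":"number"}}}},"grip":{"type":"number"}},"required":["rows"]}

```bash
mkdir -p pics; ls
python3 - <<'E'
from cell import ctrl
import cv2,numpy as np
for n in("top","side"):
    d=ctrl.get_image(n); cv2.imwrite(f"pics/{n}0.png",d["pixels"][:,:,::-1])
    print(n,{k:(np.round(v,3).tolist() if k!="pixels" else 0) for k,v in d.items()})
print(ctrl.read_state())
E
```

```text
pics
top {'pixels': 0, 'fx': 415.194, 'fy': 415.194, 'cx': 263.818, 'cy': 194.271, 'extrinsics': [[-0.003, 0.994, -0.109, 489.61], [-1.0, -0.005, -0.021, 0.743], [-0.021, 0.109, 0.994, 1375.543], [0.0, 0.0, 0.0, 1.0]]}
side {'pixels': 0, 'fx': 486.297, 'fy': 486.297, 'cx': 263.371, 'cy': 182.498, 'extrinsics': [[0.946, 0.226, -0.231, 212.944], [-0.323, 0.682, -0.656, -1136.664], [0.01, 0.696, 0.718, 1342.554], [0.0, 0.0, 0.0, 1.0]]}
{'clock': 0.1, 'qpos': array([-1.22480901,  0.62926673,  0.03844113,  1.51822872, -0.02702448,
        0.99630676, -0.0200229 ]), 'qd': array([-0.0001819 , -0.0039743 ,  0.00114533, -0.00221096,  0.00133105,
        0.00105318,  0.00039701]), 'tau': array([ 2.23833944e-03, -5.64530826e+01,  1.23036873e+00, -1.93971795e+01,
        1.12938235e-02,  5.51612568e-03,  1.77182284e-05]), 'eef_pos': array([259.95618358, 595.29611874, 303.08494594]), 'tool_rot': array([-3.13990053e+00, -5.70178985e-06,  2.72977292e+00]), 'force': array([-0.24210145,  0.15907716, -0.87482248]), 'torque': array([ 0.00643285, -0.01569481, -0.01738431]), 'gripper_force': 0.0, 'width': 85.3442441158819}
```

View pics/top0.png

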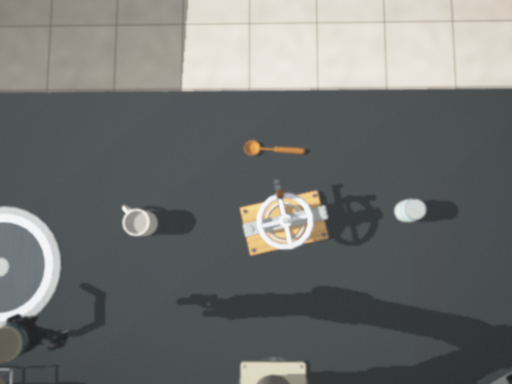

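View pics/side0.png

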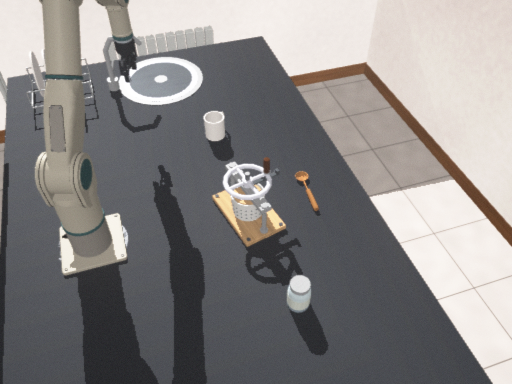

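The top view shows the wheel at about (285,221), with the handle and pointer on its far side at about (280,187). The jar is at (410,210), the mug at (140,221) and the spoon at (275,150). The side view shows the dark handle upright at (267,164).

```bash
cat > h.py <<'E'
from cell import ctrl
import cv2,numpy as np
def img(n): 
    d=ctrl.get_image(n); d["bgr"]=d["pixels"][:,:,::-1].copy(); return d
def ray(d,u,v):
    E=np.array(d["extrinsics"]); r=E[:3,:3]@np.array([(u-d["cx"])/d["fx"],-(v-d["cy"])/d["fy"],-1]); return E[:3,3],r
def onz(d,u,v,z):
    o,r=ray(d,u,v); return o+r*(z-o[2])/r[2]
def proj(d,p):
    E=np.array(d["extrinsics"]); q=E[:3,:3].T@(np.array(p)-E[:3,3]); return d["cx"]+d["fx"]*q[0]/-q[2], d["cy"]-d["fy"]*q[1]/-q[2]
E
python3 - <<'E'
from h import *
d=img("top"); b=d["bgr"]
x0,y0,x1,y1=230,165,345,265
hsv=cv2.cvtColor(b,cv2.COLOR_BGR2HSV)
m=((hsv[...,1]<45)&(hsv[...,2]>165)).astype(np.uint8); m[:y0]=0;m[y1:]=0;m[:,:x0]=0;m[:,x1:]=0
# rim: fit circle in the rim-mid plane, robustly, from outward edge
vs,us=np.nonzero(m); P=np.array([onz(d,u,v,168)[:2] for u,v in zip(us,vs)])
from scipy.optimize import least_squares
c=P.mean(0)
for k in range(15):
    r=np.linalg.norm(P-c,axis=1); s=abs(r-75)<(14 if k<5 else 10)
    c=least_squares(lambda c:np.linalg.norm(P[s]-c,axis=1)-75,c,loss='soft_l1').x
print("centre",c,s.sum(), "px",proj(d,[*c,174]))
ang=np.degrees(np.arctan2(*(P[s]-c).T[::-1])); print(np.histogram(ang,12,(-180,180))[0])
s2=img("side"); print("side px",proj(s2,[*c,174]))
A=cv2.resize(b[165:265,230:345],None,fx=5,fy=5,interpolation=cv2.INTER_CUBIC)
B=cv2.resize(s2["bgr"][140:250,200:300],None,fx=5,fy=5,interpolation=cv2.INTER_CUBIC)[:500]
u,v=proj(d,[*c,174]);cv2.circle(A,(int((u-230+.5)*5),int((v-165+.5)*5)),4,(0,0,255),-1)
for a in range(0,360,10):
    u,v=proj(d,[c[0]+75*np.cos(np.radians(a)),c[1]+75*np.sin(np.radians(a)),174]);cv2.circle(A,(int((u-230+.5)*5),int((v-165+.5)*5)),2,(0,0,255),-1)
    u,v=proj(s2,[c[0]+75*np.cos(np.radians(a)),c[1]+75*np.sin(np.radians(a)),174]);cv2.circle(B,(int((u-200+.5)*5),int((v-140+.5)*5)),2,(0,0,255),-1)
A=A[:, :400] if 0 else cv2.resize(A,(400,348)); B=cv2.resize(B,(400,400))
C=np.zeros((400,800,3),np.uint8);C[:348,:400]=A;C[:,400:]=B
cv2.imwrite("pics/c1.png",C)
for n,D,box in(("top",d,(265,175,300,205)),("side",s2,(255,150,290,185))):
    h=cv2.cvtColor(D["bgr"],cv2.COLOR_BGR2HSV)
    mm=((h[...,0]<15)&(h[...,1]>70)&(h[...,2]<130)&(h[...,2]>20)).astype(np.uint8)
    q=np.zeros_like(mm);q[box[1]:box[3],box[0]:box[2]]=mm[box[1]:box[3],box[0]:box[2]]
    vs,us=np.nonzero(q);print(n,us.mean(),vs.mean(),len(us),us.min(),us.max(),vs.min(),vs.max())
    if n=="top": t=(us.mean(),vs.mean())
print("handle at z~204",onz(d,*t,204))
E
```

```text
centre [545.38557124 -34.03871927] 940 px (np.float64(284.6229363345597), np.float64(220.32364635352081))
[83 87 91 92 82 59 33 81 80 92 82 78]
side px (np.float64(247.65805545598812), np.float64(178.29874426421046))
top 280.0857142857143 193.11428571428573 35 277 283 190 197
side 266.14666666666665 164.48 75 264 269 157 172
handle at z~204 [621.18412025 -20.94377035 204.        ]
```

View pics/c1.png

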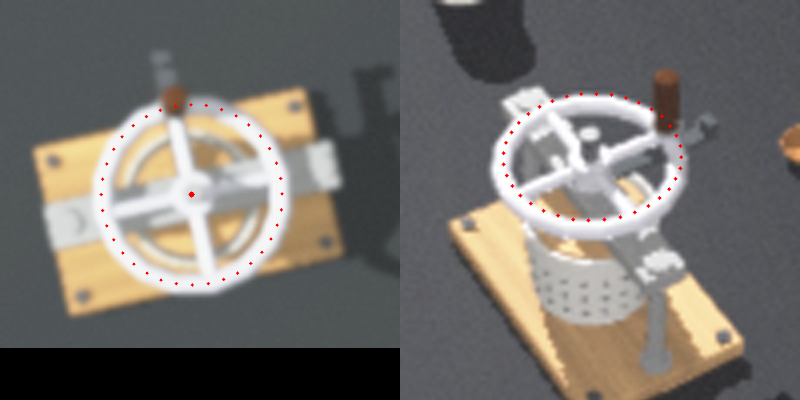

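Emit:
send_rows(
  rows=[
    [[-3.7, -2.4, 0, 0, 0, 0.116], [-7.4, -4.8, 0, 0, 0, 0.232], [-11.1, -7.2, 0, 0, 0, 0.348], [-14.8, -9.6, 0, 0, 0, 0.464], [-18.5, -12, 0, 0, 0, 0.58], [-22.2, -14.4, 0, 0, 0, 0.696], [-25.9, -16.8, 0, 0, 0, 0.812], [-29.6, -19.2, 0, 0, 0, 0.928], [-33.3, -21.6, 0, 0, 0, 1.044], [-37, -24, 0, 0, 0, 1.16]],
  ],
  grip=255,
)

```text
clock: 1.2
eef_pos: [503.8, 226.2, 304.0]
tool_rot: [-3.142, -0.0, 1.565]
force: [1.6, 0.7, 0.3]
width: -0.2
gripper_force: 0.0
```

Emit:
send_rows(
  rows=[
    [[-3.6, 2.4, 0, 0, 0, 0], [-7.2, 4.7, 0, 0, 0, 0], [-10.9, 7.1, 0, 0, 0, 0], [-14.5, 9.4, 0, 0, 0, 0], [-18.1, 11.8, 0, 0, 0, 0], [-18.1, 11.8, 1.5, 0, 0, 0], [-18.1, 11.8, 3.1, 0, 0, 0], [-18.1, 11.8, 3.1, 0, 0, 0]],
  ],
)

```text
clock: 2.0
eef_pos: [619.6, 46.3, 270.6]
tool_rot: [-3.137, 0.0, 1.569]
force: [-0.0, 0.4, -0.3]
width: -0.1
gripper_force: 0.0
```

```bash
cat > look.py <<'E'
from h import *
import sys
def look(name):
    d=img("top"); s=img("side")
    A=cv2.resize(d["bgr"][140:270,215:345],(400,400),interpolation=cv2.INTER_CUBIC)
    B=cv2.resize(s["bgr"][100:230,190:320],(400,400),interpolation=cv2.INTER_CUBIC)
    cv2.imwrite(f"pics/{name}.png",np.hstack([A,B]))
    st=ctrl.read_state(); print(st["clock"],st["eef_pos"].round(1),st["force"].round(1),st["tool_rot"].round(3))
if __name__=="__main__": look(sys.argv[1])
E
python3 look.py c2
```

```text
2.1 [620.9  46.8 272.8] [0.5 0.8 0.4] [-3.141 -0.     1.57 ]
```

View pics/c2.png

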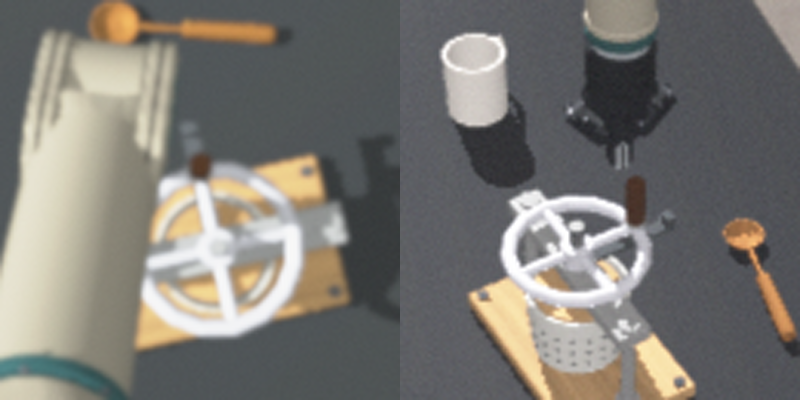

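The fingers are beside the handle, narrow at the tips and flared above, so I'll raise them a little and push only with the tips. Next I creep in along −y to find contact.

Emit:
send_rows(
  rows=[
    [[-1.5, 0, -0.8, 0, 0, 0], [-2.7, 0, -0.8, 0, 0, 0], [-3.5, 0, -0.8, 0, 0, 0], [-3.8, 0, -0.8, 0, 0, 0], [-3.8, 0, -0.8, 0, 0, 0], [-3.8, 0, -0.8, 0, 0, 0]],
  ],
)

```text
clock: 2.7
eef_pos: [620.9, 8.9, 280.8]
tool_rot: [-3.141, -0.001, 1.57]
force: [0.6, -0.2, -0.2]
width: -0.2
gripper_force: 0.0
```

Emit:
send_rows(
  rows=[
    [[-0.1, 0, 0, 0, 0, 0], [-0.2, 0, 0, 0, 0, 0], [-0.3, 0, 0, 0, 0, 0], [-0.3, 0, 0, 0, 0, 0]],
  ],
)

```text
clock: 3.1
eef_pos: [620.9, 5.4, 280.9]
tool_rot: [-3.141, 0.0, 1.57]
force: [0.9, 0.3, 0.4]
width: -0.4
gripper_force: 0.0
```

Emit:
send_rows(
  rows=[
    [[-0.1, 0, 0, 0, 0, 0], [-0.2, 0, 0, 0, 0, 0], [-0.2, 0, 0, 0, 0, 0]],
  ],
)

```text
clock: 3.4
eef_pos: [620.9, 3.3, 280.9]
tool_rot: [-3.142, 0.0, 1.57]
force: [1.0, 0.4, -0.0]
width: 0.2
gripper_force: 0.0
```

Emit:
send_rows(
  rows=[
    [[-0.1, 0, 0, 0, 0, 0], [-0.2, 0, 0, 0, 0, 0], [-0.2, 0, 0, 0, 0, 0]],
  ],
)

```text
clock: 3.7
eef_pos: [620.9, 1.2, 280.9]
tool_rot: [-3.142, 0.0, 1.569]
force: [0.5, -0.2, -0.3]
width: 0.0
gripper_force: 0.0
```

Emit:
send_rows(
  rows=[
    [[-0.1, 0, 0, 0, 0, 0], [-0.1, 0, 0, 0, 0, 0]],
  ],
)

```text
clock: 3.9
eef_pos: [620.9, 0.6, 280.9]
tool_rot: [-3.142, -0.0, 1.57]
force: [0.1, -0.5, 0.2]
width: -0.1
gripper_force: 0.1
```

Emit:
send_rows(
  rows=[
    [[-0.1, 0, 0, 0, 0, 0], [-0.1, 0, 0, 0, 0, 0]],
  ],
)

```text
clock: 4.1
eef_pos: [620.9, 0.4, 280.9]
tool_rot: [-3.141, -0.001, 1.57]
force: [0.2, 2.4, -0.2]
width: -0.3
gripper_force: 1.3
```

Emit:
send_rows(
  rows=[
    [[-0.1, 0, 0, 0, 0, 0], [-0.1, 0, 0, 0, 0, 0]],
  ],
)

```text
clock: 4.3
eef_pos: [621.1, -0.4, 280.9]
tool_rot: [3.141, -0.001, 1.571]
force: [0.2, 4.0, 0.3]
width: -0.1
gripper_force: 2.1
```

```bash
cat > plan.py <<'E'
import numpy as np
c=np.array([545.4,-34.]);a,b=13,11
def p(th):
    th=np.radians(th);t=np.array([np.sin(th),-np.cos(th)]);h=c+75*np.array([np.cos(th),np.sin(th)])
    o=np.array([a*a*t[0],b*b*t[1]])/np.hypot(a*t[0],b*t[1])
    return h-11*t-o
if __name__=="__main__":
    st=np.array([62.1,-0.1]); cur=st; th=9.5
    for k in range(6):
        rows=[]
        for i in range(10):
            th-=5.8
            if th<-326: break
            w=(p(th)/10).round(1); d=w-cur; rows.append([round(d[1],1),round(d[0],1),0,0,0,0])
        cur=w; print(k,round(th,1),w,rows)
E
python3 plan.py
```

```text
0 -48.5 [61.4 -7.6] [[np.float64(-0.6), np.float64(-0.2), 0, 0, 0, 0], [np.float64(-1.4), np.float64(0.0), 0, 0, 0, 0], [np.float64(-2.2), np.float64(0.2), 0, 0, 0, 0], [np.float64(-3.0), np.float64(0.3), 0, 0, 0, 0], [np.float64(-3.8), np.float64(0.4), 0, 0, 0, 0], [np.float64(-4.6), np.float64(0.3), 0, 0, 0, 0], [np.float64(-5.3), np.float64(0.2), 0, 0, 0, 0], [np.float64(-6.1), np.float64(0.0), 0, 0, 0, 0], [np.float64(-6.8), np.float64(-0.3), 0, 0, 0, 0], [np.float64(-7.5), np.float64(-0.7), 0, 0, 0, 0]]
1 -106.5 [ 54.7 -11.2] [[np.float64(-0.7), np.float64(-0.5), 0, 0, 0, 0], [np.float64(-1.3), np.float64(-1.0), 0, 0, 0, 0], [np.float64(-1.8), np.float64(-1.6), 0, 0, 0, 0], [np.float64(-2.3), np.float64(-2.2), 0, 0, 0, 0], [np.float64(-2.7), np.float64(-2.9), 0, 0, 0, 0], [np.float64(-3.0), np.float64(-3.6), 0, 0, 0, 0], [np.float64(-3.3), np.float64(-4.3), 0, 0, 0, 0], [np.float64(-3.4), np.float64(-5.1), 0, 0, 0, 0], [np.float64(-3.5), np.float64(-5.9), 0, 0, 0, 0], [np.float64(-3.6), np.float64(-6.7), 0, 0, 0, 0]]
2 -164.5 [48.  -7.5] [[np.float64(0.1), np.float64(-0.8), 0, 0
[... 1126 characters left out ...]
, [np.float64(2.5), np.float64(1.9), 0, 0, 0, 0], [np.float64(3.0), np.float64(2.6), 0, 0, 0, 0], [np.float64(3.4), np.float64(3.2), 0, 0, 0, 0], [np.float64(3.7), np.float64(4.0), 0, 0, 0, 0], [np.float64(4.0), np.float64(4.7), 0, 0, 0, 0], [np.float64(4.1), np.float64(5.5), 0, 0, 0, 0], [np.float64(4.2), np.float64(6.2), 0, 0, 0, 0]]
5 -326.9 [58.8  3. ] [[np.float64(0.1), np.float64(0.8), 0, 0, 0, 0], [np.float64(0.0), np.float64(1.6), 0, 0, 0, 0], [np.float64(-0.1), np.float64(2.4), 0, 0, 0, 0], [np.float64(-0.3), np.float64(3.2), 0, 0, 0, 0], [np.float64(-0.6), np.float64(3.9), 0, 0, 0, 0], [np.float64(-0.9), np.float64(4.6), 0, 0, 0, 0], [np.float64(-1.3), np.float64(5.3), 0, 0, 0, 0]]
```

Emit:
send_rows(
  rows=[
    [[-0.6, -0.2, 0, 0, 0, 0], [-1.4, 0, 0, 0, 0, 0], [-2.2, 0.2, 0, 0, 0, 0], [-3.0, 0.3, 0, 0, 0, 0], [-3.8, 0.4, 0, 0, 0, 0], [-4.6, 0.3, 0, 0, 0, 0], [-5.3, 0.2, 0, 0, 0, 0], [-6.1, 0, 0, 0, 0, 0], [-6.8, -0.3, 0, 0, 0, 0], [-7.5, -0.7, 0, 0, 0, 0]],
  ],
)

```text
clock: 5.3
eef_pos: [614.2, -75.6, 281.0]
tool_rot: [3.141, -0.002, 1.571]
force: [2.6, 5.4, 0.1]
width: -0.2
gripper_force: 2.8
```

```bash
python3 look.py c3
```

```text
5.4 [613.5 -77.7 281. ] [ 1.2  1.6 -1.9] [3.142e+00 1.000e-03 1.568e+00]
```

View pics/c3.png

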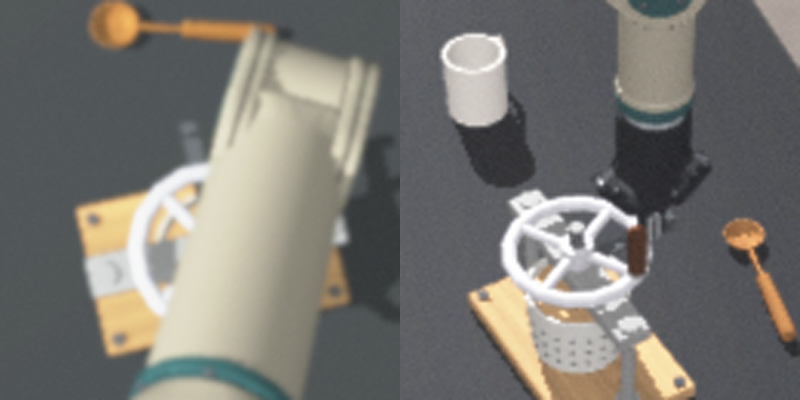

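The side view shows the handle at (637,250) with the fingertips behind it, and the wheel has turned by about 58° as planned. I'll carry on.

Emit:
send_rows(
  rows=[
    [[-0.6, -0.5, 0, 0, 0, 0], [-1.2, -1.0, 0, 0, 0, 0], [-1.7, -1.6, 0, 0, 0, 0], [-2.2, -2.2, 0, 0, 0, 0], [-2.6, -2.9, 0, 0, 0, 0], [-2.9, -3.6, 0, 0, 0, 0], [-3.2, -4.3, 0, 0, 0, 0], [-3.3, -5.1, 0, 0, 0, 0], [-3.4, -5.9, 0, 0, 0, 0], [-3.4, -6.7, 0, 0, 0, 0]],
  ],
)

```text
clock: 6.4
eef_pos: [548.1, -111.6, 281.1]
tool_rot: [3.137, 0.003, 1.569]
force: [5.7, 0.3, -3.4]
width: -0.1
gripper_force: 2.8
```

Emit:
send_rows(
  rows=[
    [[0.1, -0.8, 0, 0, 0, 0], [0.2, -1.5, 0, 0, 0, 0], [0.4, -2.3, 0, 0, 0, 0], [0.7, -3.0, 0, 0, 0, 0], [1.0, -3.8, 0, 0, 0, 0], [1.5, -4.4, 0, 0, 0, 0], [1.9, -5.1, 0, 0, 0, 0], [2.5, -5.7, 0, 0, 0, 0], [3.1, -6.2, 0, 0, 0, 0], [3.7, -6.7, 0, 0, 0, 0]],
  ],
)

```text
clock: 7.4
eef_pos: [481.2, -76.4, 281.6]
tool_rot: [3.137, 0.005, 1.568]
force: [4.6, -3.6, -1.4]
width: -0.3
gripper_force: 2.8
```

```bash
python3 look.py c4
```

```text
7.5 [479.9 -75.1 281.4] [ 0.6 -2.3  1.4] [3.140e+00 3.000e-03 1.569e+00]
```

View pics/c4.png

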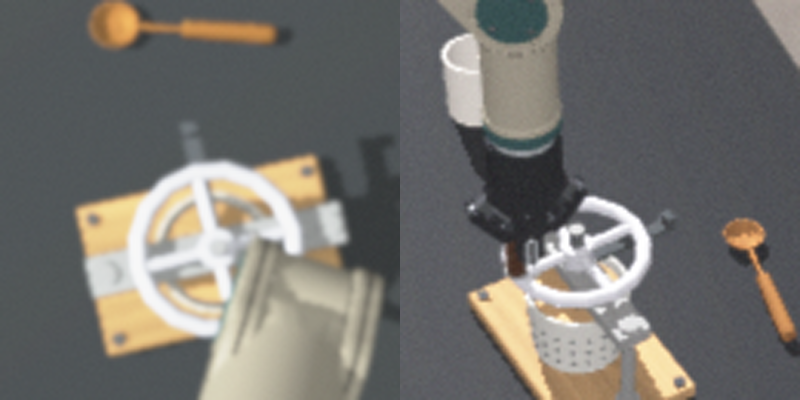

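The side view shows the handle at (516,258), left of and ahead of the fingertips at (532,255), about halfway round.

Emit:
send_rows(
  rows=[
    [[0.7, -0.4, 0, 0, 0, 0], [1.4, -0.8, 0, 0, 0, 0], [2.2, -1.0, 0, 0, 0, 0], [2.9, -1.2, 0, 0, 0, 0], [3.7, -1.4, 0, 0, 0, 0], [4.5, -1.4, 0, 0, 0, 0], [5.3, -1.3, 0, 0, 0, 0], [6.1, -1.2, 0, 0, 0, 0], [6.9, -1.0, 0, 0, 0, 0], [7.6, -0.7, 0, 0, 0, 0]],
  ],
)

```text
clock: 8.5
eef_pos: [471.9, 0.5, 280.8]
tool_rot: [-3.139, 0.003, 1.568]
force: [-2.5, -5.4, 3.4]
width: -0.3
gripper_force: 2.8
```

Emit:
send_rows(
  rows=[
    [[0.7, 0.4, 0, 0, 0, 0], [1.4, 0.8, 0, 0, 0, 0], [2.0, 1.4, 0, 0, 0, 0], [2.5, 1.9, 0, 0, 0, 0], [3.0, 2.6, 0, 0, 0, 0], [3.4, 3.2, 0, 0, 0, 0], [3.7, 4.0, 0, 0, 0, 0], [4.0, 4.7, 0, 0, 0, 0], [4.1, 5.5, 0, 0, 0, 0], [4.2, 6.2, 0, 0, 0, 0]],
  ],
)

```text
clock: 9.5
eef_pos: [534.2, 44.7, 280.4]
tool_rot: [-3.138, -0.0, 1.57]
force: [-5.4, 0.2, 1.9]
width: 0.1
gripper_force: 2.5
```

```bash
python3 look.py c5
```

```text
9.6 [535.4  44.9 280.4] [-1.6  0.4 -0.6] [-3.141 -0.     1.57 ]
```

View pics/c5.png

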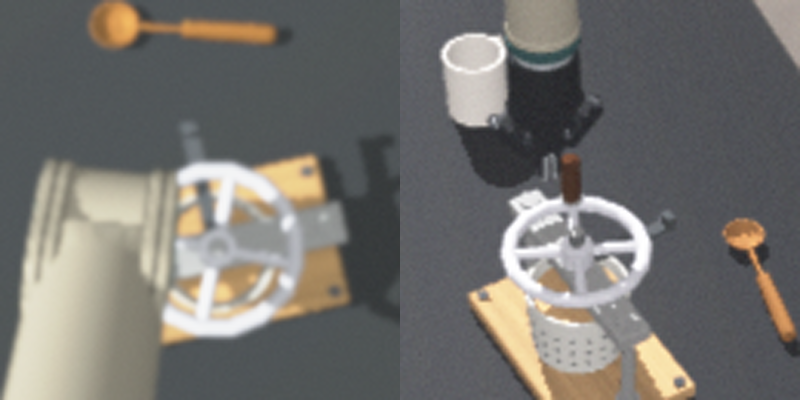

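The handle is at (570,178) in the side view with the fingers behind it, about 70° left to go. Continuing to about 24° before the pointer.

Emit:
send_rows(
  rows=[
    [[0, 0.8, 0, 0, 0, 0], [-0.1, 1.6, 0, 0, 0, 0], [-0.2, 2.4, 0, 0, 0, 0], [-0.4, 3.2, 0, 0, 0, 0], [-0.7, 3.9, 0, 0, 0, 0], [-1.0, 4.6, 0, 0, 0, 0], [-1.4, 5.2, 0, 0, 0, 0], [-1.4, 5.2, 0, 0, 0, 0]],
  ],
)

```text
clock: 10.4
eef_pos: [587.6, 31.4, 280.5]
tool_rot: [3.141, -0.001, 1.57]
force: [-1.0, 2.1, -2.4]
width: -0.0
gripper_force: 1.0
```

```bash
cat > meas.py <<'E'
from h import *
d=img("side"); h=cv2.cvtColor(d["bgr"],cv2.COLOR_BGR2HSV)
m=((h[...,0]<15)&(h[...,1]>70)&(h[...,2]<130)&(h[...,2]>20)).astype(np.uint8)
m[:130]=0;m[200:]=0;m[:,:230]=0;m[:,290:]=0
n,l,s,c=cv2.connectedComponentsWithStats(m); i=1+np.argmax(s[1:,4])
print("side handle",c[i].round(2),s[i])
st=ctrl.read_state(); print(st["clock"],st["eef_pos"].round(1),st["force"].round(1))
E=[547,-34]
for a in (9.5,15,20,25,30,35): print(a,np.round(proj(d,[545.4+75*np.cos(np.radians(a)),-34+75*np.sin(np.radians(a)),204]),1))
E
python3 meas.py
```

```text
side handle [258.5  159.25] [256 152   6  16  80]
10.45 [587.4  31.2 280.6] [ 0.1  1.4 -1.7]
9.5 [267.3 164.7]
15 [266.2 163.4]
20 [265.1 162.3]
25 [263.8 161.3]
30 [262.4 160.4]
35 [260.9 159.6]
```

Emit:
send_rows(
  rows=[
    [[-0.3, 0.6, 0, 0, 0, 0], [-0.6, 1.3, 0, 0, 0, 0], [-0.9, 1.9, 0, 0, 0, 0], [-1.3, 2.4, 0, 0, 0, 0], [-1.7, 2.8, 0, 0, 0, 0], [-2.1, 3.1, 0, 0, 0, 0], [-2.4, 3.3, 0, 0, 0, 0], [-2.7, 3.4, 0, 0, 0, 0], [-2.7, 3.4, 0, 0, 0, 0]],
  ],
)

```text
clock: 11.35
eef_pos: [621.3, 2.7, 281.0]
tool_rot: [3.141, 0.001, 1.569]
force: [0.8, 2.9, -3.3]
width: 0.1
gripper_force: 1.5
```

```bash
python3 meas.py
```

```text
side handle [265.81 164.31] [263 157   6  16  74]
11.4 [621.2   2.6 281.1] [ 0.1  3.1 -2.2]
9.5 [267.3 164.7]
15 [266.2 163.4]
20 [265.1 162.3]
25 [263.8 161.3]
30 [262.4 160.4]
35 [260.9 159.6]
```

Emit:
send_rows(
  rows=[
    [[-0.1, 0, 0, 0, 0, 0], [-0.2, 0, 0, 0, 0, 0], [-0.2, 0, 0, 0, 0, 0], [-0.2, 0, 0, 0, 0, 0]],
  ],
)

```text
clock: 11.8
eef_pos: [621.0, 1.6, 281.1]
tool_rot: [3.141, -0.0, 1.57]
force: [-0.1, 3.6, -2.4]
width: 0.3
gripper_force: 2.0
```

```bash
python3 meas.py
```

```text
side handle [265.92 164.33] [264 157   5  16  72]
11.85 [621.    1.6 281.1] [-0.5  4.3 -1.3]
9.5 [267.3 164.7]
15 [266.2 163.4]
20 [265.1 162.3]
25 [263.8 161.3]
30 [262.4 160.4]
35 [260.9 159.6]
```

Emit:
send_rows(
  rows=[
    [[-0.1, 0, 0, 0, 0, 0], [-0.1, 0, 0, 0, 0, 0], [-0.1, 0, 0, 0, 0, 0]],
  ],
)

```text
clock: 12.15
eef_pos: [621.1, 0.4, 281.1]
tool_rot: [3.141, 0.0, 1.57]
force: [0.3, 4.7, 0.3]
width: 0.1
gripper_force: 2.0
```

Emit:
send_rows(
  rows=[
    [[1, 0, 0, 0, 0, 0], [3, 0, 0, 0, 0, 0], [6, 0, 0, 0, 0, 0], [9, 0, -1, 0, 0, 0], [12, 0, -3, 0, 0, 0], [14, 0, -5, 0, 0, 0], [16, 0, -7, 0, 0, 0], [18, 0, -8, 0, 0, 0], [18, 0, -8, 0, 0, 0], [18, 0, -8, 0, 0, 0]],
  ],
)

```text
clock: 13.15
eef_pos: [620.9, 179.3, 360.4]
tool_rot: [-3.141, 0.002, 1.57]
force: [-0.1, -1.0, -0.6]
width: -0.1
gripper_force: 0.0
```

```bash
python3 meas.py; python3 look.py c6
python3 - <<'E'
from h import *
d=img("top"); a=cv2.imread("pics/top0.png")
for b in (a,d["bgr"]):
    h=cv2.cvtColor(b,cv2.COLOR_BGR2HSV)
    m=((h[...,0]<15)&(h[...,1]>70)&(h[...,2]<130)&(h[...,2]>20)).astype(np.uint8)
    vs,us=np.nonzero(m[175:205,265:300]);print(us.mean()+265,vs.mean()+175,len(us))
E
```

```text
side handle [266.1  164.78] [264 158   6  15  72]
13.2 [620.8 178.5 360.1] [ 0.2 -0.1 -0.9]
9.5 [267.3 164.7]
15 [266.2 163.4]
20 [265.1 162.3]
25 [263.8 161.3]
30 [262.4 160.4]
35 [260.9 159.6]
13.3 [621.  178.3 360. ] [ 0.4 -0.8  0.6] [-3.140e+00  2.000e-03  1.567e+00]
280.1818181818182 193.12121212121212 33
279.6857142857143 193.0857142857143 35
```

View pics/c6.png

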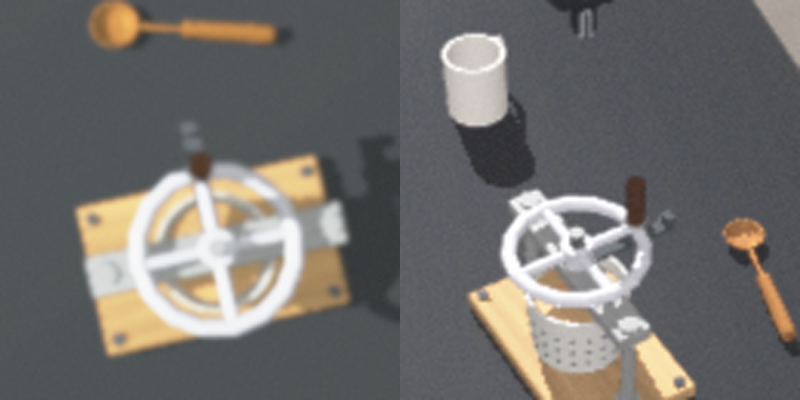

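The handle is back at its start pixel in both views (within about 0.5 px, 1°). It stands in line with the pointer, and the gripper is clear of everything.

```bash
python3 -c "
from cell import ctrl
print(ctrl.finish_job())"
```

```text
the job is handed in; nothing more can be done
None
```

I pushed the wheel one full turn clockwise by its handle, which is back in line with the pointer to within about 1°. I never gripped the handle, the arm ended clear of everything, and I handed the job in.

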